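# Mount the webcam bracket in the desk clamp

## Task

Slide the aluminium webcam bracket's foot into the desk clamp and press it home against the sprung end stop: a firm finger's push, about seven newtons and never twice that. Then turn the knob clockwise until it slips and clicks: one full click is enough and a few more do no harm, but eight are too many. Leave the bracket touching the stop and clamped, and do not push the things around it about.

Things in the scene. Friction and masses are not known exactly. Their poses are not given: they have to be found in the camera images.
- clamp: Grey C-shaped clamp screwed to the desk. Origin on the desk under the knob's vertical axis; x is the way the foot slides in, z up. Steel bed, top 8 mm above the desk, 60 mm wide, x = -125 to 73 mm. On it a channel 40 mm wide between rails (10 mm high, 6 mm thick), x = -45 to 35 mm, centred on y = 0; flared mouth, 57 mm wide at x = -71 mm. Column at x = 46 to 68 mm
- stop: Sprung, oil-damped end stop: a steel button, 14 mm across, 16 mm above the desk, facing the mouth, on a set screw through the column. Its face is set anywhere from x = 14 to 33 mm in the clamp's frame and that is not reported (this pose is the screw's bush at x = 68 mm): feel for it, slowly. It gives 6 mm at 4 N/mm (+ 3 N per 10 mm/s), then is solid. Press with 5 to 10 N; over 14 N is ramming
- head: The clamp's arm over the channel, 88 mm along x (x = -20 to 68 mm in the clamp's frame), 44 mm wide, from 63 to 85 mm above the desk; origin at 74 mm on the knob's axis. Under it, at x = 0, a round steel pad 26 mm across on a stiff spring (8 N/mm), driven down by the knob; its height is not reported: at the start 21 to 26 mm above the desk (the foot on the bed reaches to 18 mm)
- bracket: Loose L-shaped aluminium webcam bracket, 0.19 to 0.34 kg. Origin at its underside, under the post; z up, x along the foot: a bar 162 mm long (x = -35 to 127 mm), 36 wide, 10 thick. Post 24 mm along x, 16 along y, 110 mm high; stud on top to 118 mm. The long end (+x) goes into the channel. Mass centre about 25 mm from the post. Once home, the post is 94 to 113 mm in front of the knob's axis
- post_mid (a point): Grasp point on the bracket's post, 87 mm above its underside, on the post's axis. Axes as the bracket's; take the post across y (16 mm)
- foot_tip (a point): Middle of the end face of the bracket's foot, 127 mm from the post, 5 mm above the underside. Axes as the bracket's
- knob: Black fluted round knob, 38 mm across, 34 mm high, with a white index line on its top, standing on a steel collar on top of the clamp's arm, from 97 to 131 mm above the desk; it turns about the vertical and stays at that height. Clockwise from above lowers the pad, 24 mm a turn; running torque about 0.06 N m, slips and clicks at about 0.13 N m
- knob_grip (a point): Point on the knob's axis, 19 mm above its underside, 116 mm above the desk, the height to grip it
- ratchet (a joint): How far the knob has slipped clockwise past the collar below it, rad: 0 at the start, and stays near 0 (below 0.2) until the clamp is tight. Each click adds 0.39
- tape: Roll of tape, 96 mm across, 24 mm high; leave alone
- notes: Pad of sticky notes, 76 mm square, 18 mm high; leave alone
- stapler: Stapler, 130 mm long, 40 mm high; leave alone
- wipes: White canister of wipes with a green lid, 90 mm across, 170 mm high; leave alone
- pencup: Steel pen cup, 76 mm across, 100 mm high; leave alone
- carton: Small cardboard box, 110 x 70 x 50 mm; leave alone
Things that resemble listed ones, but are neither listed nor needed, are in the scene too. Several things look just like the bracket: the one meant starts farthest to the robot's left.

How it is judged:
By the outcome, as a careful person would: the job done as asked, in the order asked, and still so for the second after the job is handed in, with the robot touching nothing.
It also fails if it takes over 72 s, if anything falls off the work surface, if the arm or the gripper's body presses on something with over 40 N, if the wrist force passes 120 N, or if a joint passes its speed limit or range.

## Robot

A 6-joint arm with a two-finger parallel gripper is mounted at the origin on the work surface. World frame = base frame: x ahead of the robot, y to its left, z up, the work surface at z = 0. Lengths are in mm, angles in rad, forces in N, time in s.
With the tool pointing down it reaches from about 400 to 925 mm from the base axis. Payload 12.5 kg.
Tool frame: the origin (TCP) lies midway between the tips of the shut fingers; the grasp point (between the pads) lies 19 mm behind it; z points along the fingers, y is the line along which they close (so a half turn about z gives the same grasp; the last joint's range is limited). The gripper opens to 95 mm and grips with 3 to 60 N. Pads are 20 mm wide; open, the fingers measure 119 mm over their backs; the gripper's body (75 mm by 180 mm) begins 59 mm behind the grasp point.
Start: joints at [1.157, 0.491, 1.559, -0, 1.092, -0.106], TCP at [189.335, 595.65, 214.661] pointing down, gripper open.
Joint ranges: [-3.1, 3.1], [-0.84, 2.19], [0.05, 2.79], [-1.13, 4.28], [0.06, 2.93], [-2.69, 2.69]. Speed limits (rad/s): [2.22, 2.22, 2.79, 3.14, 3.14, 3.14].

## Interface

Orientations are given as [roll, pitch, yaw] about the fixed x, y, z axes, in that order (R = Rz(yaw) Ry(pitch) Rx(roll)).
In Python, from cell import readout, eyes, env gives the robot as it stands.
- The arm moves only by the tool move_arm, never from a script. Its argument "plan" is a list of rows, each a list of 3 entries, a list of its own where there are three numbers: the turn, a rotation vector about the tool's x, y, z in degrees, then the shift along the tool's x, y, z in m, then the gripper command: -1 is shut, 1 is fully open, values between are in proportion. In form: [[[ax, ay, az], [x, y, z], jaw], ...]. A call has 1 to 5 rows; each row is the pose to reach, as a shift and turn from the pose commanded when the call began, along the tool's axes at that moment; what a row does not reach only later rows make up. A row lasts 1/8 s, in which the tool goes at most 62.5 mm and 10.7 degrees, less where a joint would pass 70% of its speed; a pose out of reach is approached as far as the arm can. A call with a gripper value outside its range is refused whole. The fingers move at their own pace and stop on an object; the grip force is fixed at half the most. Time passes only in rows, so rows that repeat a pose let the fingers close. It gives the time, the measured TCP pose, the force, the opening and the grip force at its end, in the units of the state.
- readout.state(): the state, without advancing time (a new reading comes with each control period).
- eyes.read_camera(name): name is "scene" or "top"; returns a dict with "img" (420x560x3 uint8, red, green, blue), "K" (3x3 intrinsics, pixels), "extrinsics" (4x4, takes a point from camera to world coordinates). Camera axes: x right, y up, looking along -z (the intrinsics and any distortion apply to the point x, -y, -z); pixel columns grow to the right and rows downward; lengths in mm; the calibration is good to about 2 mm. A picture is of the moment at which its call begins. There is no depth.
- env.job_done(): hands the job in; it is judged then, once.
Trained networks look in a picture, given as the dict that the camera call returned (one of the last four; its "shot" number tells which), for a name from the list of things; names that differ only in an ending like _2 or _b are one class to them, and where a whole thing is asked for, a point or a joint stands for the part that bears it (a point fixed in the world has none). Each returns a list of dicts, best first, with "score" (0 to 1); they miss things now and then, are a little off and sometimes report something else, mostly with a low value. They report only what shows in the picture. A call takes as long as a camera call. They do not tell look-alikes from the thing itself.
- eyes.cut_out(picture, name): "mask" (420x560 bool, what is visible of it) and "uv" ([column, row] in pixels, amid what is visible of it).
The state is a dict: "t": time; "joints": joint angles; "qvel": joint speeds; "tau": joint torques, N m; "eef_pos": TCP position; "tcp_rot": TCP orientation; "ft_force": force on the tool from outside, world axes, zero at the start; "moment": the same for the moment, N m; "opening": opening from 0.0 (shut) to 1.0 (fully open); "grip_force": force on a finger pad.
Only numpy, scipy, OpenCV 4.12 (cv2) and the standard library are available. Lean on these libraries where they do the work, as an engineer would, in place of code of your own. Each camera call takes 0.05 s, during which the arm holds its last target. There are 200 camera calls.

## Working session

There is one attempt and no reset: what is moved stays moved. The work goes in short steps, Python scripts to look and compute and a tool call to move; the robot and the scene stay as the last step left them, time stands still between calls to the robot, and variables do not carry over. Pictures are saved under pics/ and viewed, at most 10 in all, crops included, and the job is handed in when it is done.

Besides the shell and the picture viewer there is one more tool, called after ">>>" as name(argument=value, ...) on one line, values as JSON. move_arm: Moves the arm, as the interface text tells. Its arguments: {"type":"object","properties":{"plan":{"type":"array","items":{"type":"array"}}},"required":["plan"]}

```bash
mkdir -p pics; ls
python3 - <<'E'
from cell import readout, eyes, env
import cv2,numpy as np
s=readout.state();print({k:np.round(v,3).tolist() for k,v in s.items()})
ims=[]
for n in("scene","top"):
    p=eyes.read_camera(n);cv2.imwrite(f"pics/{n}0.png",p["img"][:,:,::-1]);print(n,p["K"].round(1).tolist(),p["extrinsics"].round(3).tolist(),[k for k in p])
    for o in("bracket","clamp","knob","head","stop"):
        for d in eyes.cut_out(p,o):print(o,round(d["score"],2),np.round(d["uv"]),d["mask"].sum())
E
```

```text
pics
{'t': 0.0, 'joints': [1.157, 0.492, 1.559, 0.0, 1.092, -0.106], 'qvel': [0.0, 0.0, 0.002, 0.0, 0.0, 0.002], 'tau': [-0.003, -61.264, -25.818, 0.069, 0.048, -0.0], 'eef_pos': [189.222, 595.408, 214.049], 'tcp_rot': [-3.14, -0.0, 2.834], 'ft_force': [-0.085, -0.812, -0.04], 'moment': [-0.008, -0.026, 0.004], 'grip_force': 0.0, 'opening': 0.994}
scene [[471.9, 0.0, 277.6], [0.0, 471.9, 203.9], [0.0, 0.0, 1.0]] [[0.07, -0.621, 0.781, 1539.189], [0.998, 0.049, -0.051, -46.938], [-0.007, 0.783, 0.623, 932.041], [0.0, 0.0, 0.0, 1.0]] ['img', 'K', 'extrinsics', 'shot']
bracket 0.83 [352. 223.] 756
bracket 0.64 [291. 189.] 602
bracket 0.56 [220. 183.] 307
clamp 0.83 [238. 227.] 1756
knob 0.66 [233. 203.] 185
head 0.66 [233. 208.] 714
head 0.65 [353. 225.] 717
stop 0.52 [222. 225.] 47
top [[380.3, 0.0, 279.6], [0.0, 380.3, 208.7], [0.0, 0.0, 1.0]] [[0.023, 0.992, -0.127, 343.832], [-0.999, 0.026, 0.02, 33.186], [0.023, 0.127, 0.992, 1331.623], [0.0, 0.0, 0.0, 1.0]] ['img', 'K', 'extrinsics', 'shot']
bracket 0.77 [257. 256.] 501
bracket 0.66 [222. 212.] 522
bracket 0.61 [317. 266.] 489
knob 0.54 [312. 212.] 121
head 0.7 [342. 152.] 716
head 0.56 [318. 216.] 358
head 0.34 [220. 211.] 478
stop 0.15 [220. 212.] 482
```

Run:
```python
import cv2,numpy as np
a=cv2.imread("pics/scene0.png")[130:300,150:420];b=cv2.imread("pics/top0.png")[110:310,170:440]
cv2.imwrite("pics/a.png",cv2.resize(a,(794,500),interpolation=cv2.INTER_CUBIC))
cv2.imwrite("pics/b.png",cv2.resize(b,(800,593),interpolation=cv2.INTER_CUBIC))
```

```text
(no output)
```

View pics/a.png

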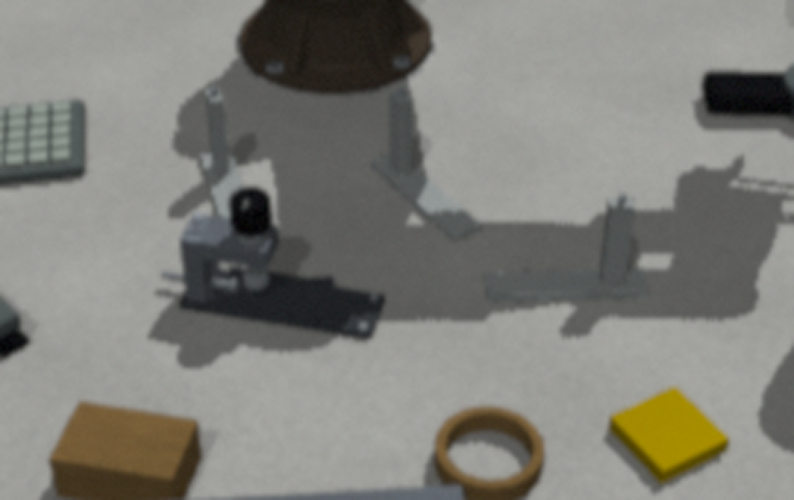

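View pics/b.png

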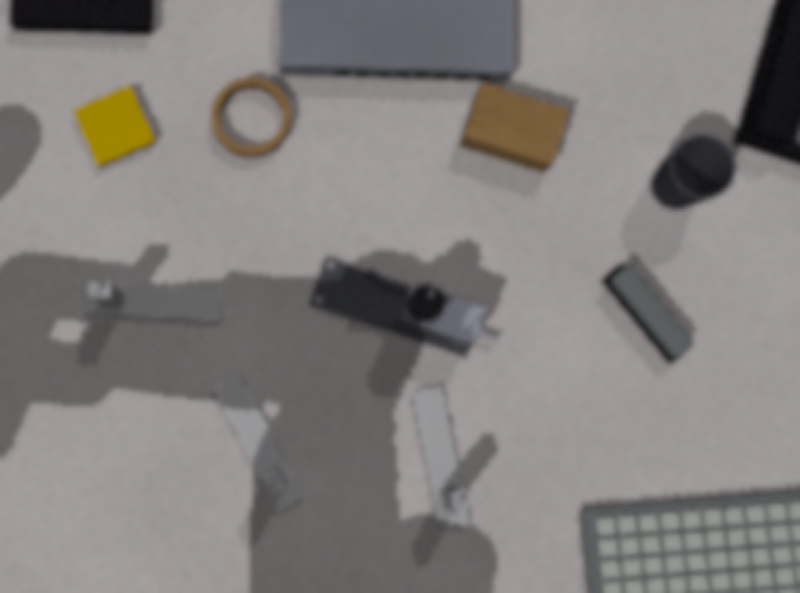

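The leftmost bracket (+y is image left) is the one at top (222,212) / scene (352,223). The others, at top (257,256) and (317,266), lie further right. Its foot already points towards the clamp's mouth. Next I fit the models to the masks.

```bash
cat > h.py <<'E'
from cell import readout, eyes, env
import cv2,numpy as np
from scipy.optimize import minimize
def proj(p,P):
    E=np.linalg.inv(p["extrinsics"]);c=P@E[:3,:3].T+E[:3,3]
    c=c*[1,-1,-1];u=c@p["K"].T;return u[:,:2]/u[:,2:]
def box(x0,x1,y0,y1,z0,z1):return np.array([[x,y,z] for x in(x0,x1) for y in(y0,y1) for z in(z0,z1)],float)
def cyl(r,z0,z1,x=0):
    t=np.linspace(0,2*np.pi,24,endpoint=False);return np.array([[x+r*np.cos(a),r*np.sin(a),z] for a in t for z in(z0,z1)])
BR=[box(-35,127,-18,18,0,10),box(-12,12,-8,8,10,110),cyl(5,110,118)]
CL=[box(-125,73,-30,30,0,8),box(46,68,-22,22,8,63),box(-20,68,-22,22,63,85),cyl(13,85,97),cyl(19,97,131),cyl(13,24,30),cyl(6,30,63),box(-45,35,20,26,8,18),box(-45,35,-26,-20,8,18)]
KN=[cyl(19,97,131)]
def place(P,q):
    c,s=np.cos(q[2]),np.sin(q[2]);return np.c_[q[0]+c*P[:,0]-s*P[:,1],q[1]+s*P[:,0]+c*P[:,1],P[:,2]+(q[3] if len(q)>3 else 0)]
S=4
def sil(p,M,q):
    m=np.zeros((420*S,560*S),np.uint8)
    for P in M:
        u=(proj(p,place(P,q))+.5)*S;cv2.fillConvexPoly(m,cv2.convexHull(np.round(u).astype(np.int32)),1)
    return cv2.resize(m.astype(np.float32),(560,420),interpolation=cv2.INTER_AREA)
def fit(obs,M,q0,step=(10,10,.1),z=None):
    def f(v):
        q=np.r_[v,z] if z is not None else v
        c=0
        for p,m in obs:
            a=sil(p,M,q);c+=1-np.minimum(a,m).sum()/np.maximum(a,m).sum()
        return c
    q0=np.array(q0,float)
    for k in(1,.4):
        r=minimize(f,q0,method="Nelder-Mead",options=dict(initial_simplex=np.vstack([q0]+[q0+k*np.eye(3)[i]*step[i] for i in range(3)]),xatol=.02,fatol=1e-4));q0=r.x
    return r.x,r.fun/len(obs)
def ray(p,uv,z):
    d=np.linalg.inv(p["K"])@[uv[0],uv[1],1]*[1,-1,-1];d=p["extrinsics"][:3,:3]@d;o=p["extrinsics"][:3,3];return o+d*(z-o[2])/d[2]
E
python3 - <<'E'
from h import *
ps={n:eyes.read_camera(n) for n in("scene","top")}
t=ps["top"]
for n,uv,z in(("post",(203.8,208.5),118),("tip",(245,213.6),10),("knob",(314.5,211.2),131),("mouth",(278.7,204.8),8)):print(n,ray(t,uv,z).round(1))
print("knob scene",ray(ps["scene"],(235,195.6),131).round(1))
tip=ray(t,(245,213.6),10);post=ray(t,(203.8,208.5),118);kn=ray(t,(314.5,211.2),131);mo=ray(t,(278.7,204.8),8)
ob={}
for n,uv in(("scene",(352,223)),("top",(222,212))):
    d=min(eyes.cut_out(ps[n],"bracket"),key=lambda d:np.hypot(*(d["uv"]-np.array(uv))));ob[n]=(ps[n],d["mask"].astype(np.float32))
q0=[post[0],post[1],np.arctan2(*(tip-post)[1::-1])]
qb=[]
for o in([ob["scene"],ob["top"]],[ob["top"]],[ob["scene"]]):
    r=fit(o,BR,q0);qb.append(r[0]);print("br",r)
cs=eyes.cut_out(ps["scene"],"clamp")[0]["mask"].astype(np.float32)
obs=[(ps["scene"],cs)]
q0=[kn[0],kn[1],np.arctan2(*(kn-mo)[1::-1])]
r=fit(obs,CL,q0);print("cl",q0,r)
for d in eyes.cut_out(t,"clamp"):
    print("topclamp",d["score"],d["uv"]);r=fit(obs+[(t,d["mask"].astype(np.float32))],CL,q0);print(r)
for n in ps:
    for d in eyes.cut_out(ps[n],"knob")[:1]:print("knob",n,fit([(ps[n],d["mask"].astype(np.float32))],KN,q0)[0])
out=[]
for n,(x0,y0) in(("scene",(190,150)),("top",(180,160))):
    im=ps[n]["img"][:,:,::-1].copy();im=cv2.resize(im[y0:y0+110,x0:x0+200],None,fx=4,fy=4,interpolation=cv2.INTER_CUBIC)
    for M,q in((BR,qb[0]),(CL,r[0])):
        for P in M:
            u=((proj(ps[n],place(P,q))+.5-[x0,y0])*4).astype(np.int32);cv2.polylines(im,[cv2.convexHull(u)],True,(0,0,255))
    out.append(im[:300] if n=="top" else im[100:400])
cv2.imwrite("pics/fit.png",np.vstack(out))
E
```

```text
post [493.7 251.4 118. ]
tip [492.9 126.8  10. ]
knob [ 492.7 -102.6  131. ]
mouth [527.3   9.9   8. ]
knob scene [487.9 -97.8 131. ]
br (array([500.30891013, 257.41062321,  -1.60419346]), np.float64(0.1398940086364746))
br (array([501.07237709, 258.19824214,  -1.60945512]), np.float64(0.12088972330093384))
br (array([496.62420398, 257.62720131,  -1.60296903]), np.float64(0.1154794692993164))Traceback (most recent call last):
  File "<stdin>", line 14, in <module>
IndexError: list index out of range
```

```bash
cat > look.py <<'E'
from h import *
def get(n,o,tries=4,near=None):
    for i in range(tries):
        p=eyes.read_camera(n);L=eyes.cut_out(p,o)
        if near is not None:L=[d for d in L if np.hypot(*(d["uv"]-np.array(near)))<25]
        if L:return p,L[0]["mask"].astype(np.float32)
    return None
def overlay(fn,items,crops=(("scene",190,170),("top",180,160)),h=75,w=200):
    out=[]
    for n,x0,y0 in crops:
        p=eyes.read_camera(n);im=p["img"][:,:,::-1].copy();im=cv2.resize(im[y0:y0+h,x0:x0+w],None,fx=4,fy=4,interpolation=cv2.INTER_CUBIC)
        for M,q in items:
            for P in M:
                u=((proj(p,place(P,q))+.5-[x0,y0])*4).astype(np.int32);cv2.polylines(im,[cv2.convexHull(u)],True,(0,0,255))
        out.append(im)
    cv2.imwrite(fn,np.vstack(out))
E
python3 - <<'E'
from look import *
q0=[490,-100,-1.88]
cs=get("scene","clamp",near=(238,227));ct=get("top","clamp",near=(305,212))
print(cs is not None,ct is not None)
for o in([cs],[ct],[cs,ct]):
    o=[x for x in o if x]
    if o: r=fit(o,CL,q0);print("cl",r)
for n in("scene","top"):
    k=get(n,"knob")
    if k:print("knob",n,fit([k],KN,q0)[0])
overlay("pics/fit.png",[(BR,[500.3,257.4,-1.604]),(CL,r[0])])
E
```

```text
True True
cl (array([ 489.27588168, -100.29697346,   -1.86491293]), np.float64(0.07583111524581909))
cl (array([ 494.78944671, -100.03608991,   -1.86640822]), np.float64(0.049207448959350586))
cl (array([494.29427747, -99.46028569,  -1.86636571]), np.float64(0.08123713731765747))
knob scene [ 491.20584768 -100.38455696   -1.8282981 ]
knob top [ 493.1511686  -101.35487079   -1.87360801]
```

View pics/fit.png

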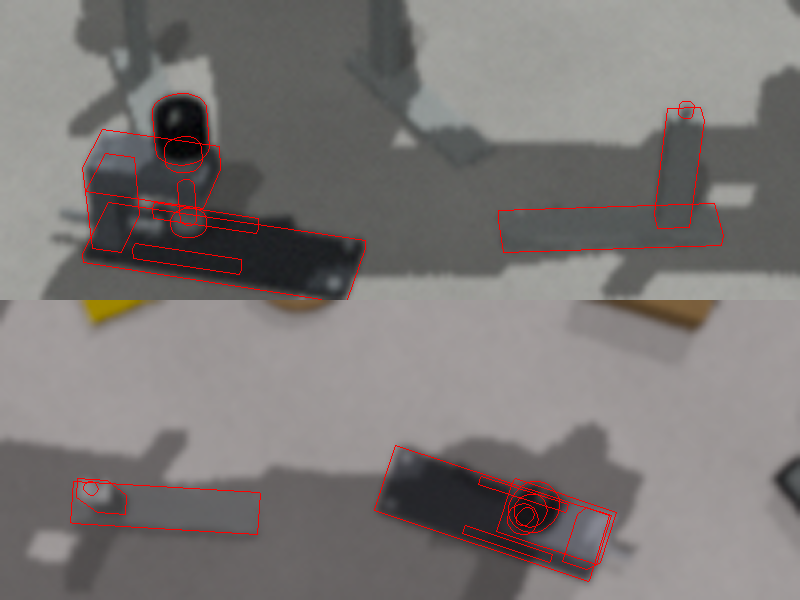

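The overlays match well in both views: the bracket's post is at top (203,208), its foot lies along the fitted outline, and the clamp's bed, head and knob sit on theirs. Bracket ≈ (500.5, 257.5, yaw -1.606), clamp ≈ (494.3, -99.6, yaw -1.866). I'll set out now.

```bash
cat > g.py <<'E'
import sys,numpy as np
from cell import readout
from scipy.spatial.transform import Rotation as R
def st():
    s=readout.state();print("t",round(s["t"],2),"pos",s["eef_pos"].round(1) if hasattr(s["eef_pos"],"round") else s["eef_pos"],"rot",np.round(s["tcp_rot"],3),"F",np.round(s["ft_force"],1),"M",np.round(s["moment"],3),"open",round(s["opening"],3),"grip",round(float(s["grip_force"]),1),"j6",round(s["joints"][5],2));return s
def delta(s,x,y,z,psi):
    A=R.from_euler("xyz",s["tcp_rot"]);B=R.from_euler("xyz",[np.pi,0,psi])
    print("turn",(A.inv()*B).as_rotvec(degrees=True).round(2).tolist(),"shift m",(A.inv().apply(np.array([x,y,z])-s["eef_pos"])/1000).round(4).tolist())
if __name__=="__main__":
    s=st()
    if len(sys.argv)>1:delta(s,*map(float,sys.argv[1:]))
E
python3 g.py 500.5 257.5 190 1.536
python3 - <<'E'
from look import *
p=eyes.read_camera("top")
for o in("wipes","pencup","stapler","carton"):
    for d in eyes.cut_out(p,o)[:1]:print(o,round(d["score"],2),ray(p,d["uv"],{"wipes":120,"pencup":70}.get(o,40)).round())
E
```

```text
t 1.45 pos [189.4 595.6 214.6] rot [3.142 0.    2.834] F [-0.4  0.5  0.3] M [ 0.016 -0.032 -0.032] open 0.995 grip 0.0 j6 -0.11
turn [0.01, -0.0, 74.36] shift m [-0.399, -0.228, 0.0247]
wipes 0.71 [591. 465. 120.]
pencup 0.78 [ 656. -414.   70.]
stapler 0.84 [ 505. -376.   40.]
carton 0.96 [ 710. -209.   40.]
```

>>> move_arm(plan=[[[0,0,10],[-0.05,-0.028,0],1],[[0,0,20],[-0.1,-0.057,0],1],[[0,0,30],[-0.15,-0.085,0],1],[[0,0,40],[-0.2,-0.114,0],1],[[0,0,50],[-0.25,-0.142,0],1]])

```text
t: 2.33
eef_pos: [385.6, 383.1, 214.8]
tcp_rot: [3.141, -0.0, 1.956]
ft_force: [0.9, 1.2, 0.1]
opening: 1.001
grip_force: 0.0
```

```bash
python3 g.py 500.5 257.5 190 1.536
```

```text
t 2.33 pos [385.6 383.1 214.8] rot [ 3.141 -0.     1.956] F [0.9 1.2 0.1] M [-0.015  0.     0.032] open 1.001 grip 0.0 j6 0.28
turn [0.03, -0.02, 24.04] shift m [-0.1595, 0.0593, 0.0248]
```

>>> move_arm(plan=[[[0,0,8],[-0.053,0.02,0.0],1],[[0,0,16],[-0.106,0.04,0.0],1],[[0,0,24],[-0.1595,0.0593,0.025],1],[[0,0,24],[-0.1595,0.0593,0.025],1],[[0,0,24],[-0.1595,0.0593,0.025],1]])

```text
t: 2.95
eef_pos: [500.0, 259.8, 189.7]
tcp_rot: [-3.141, -0.0, 1.543]
ft_force: [0.3, -0.0, -0.9]
opening: 0.996
grip_force: 0.0
```

Run:
```python
from g import *
s=st();delta(s,500.5,257.5,67,1.536)
from look import *
q=[500.3,257.4,-1.606]
o=[x for x in(get("top","bracket",near=(222,212)),) if x]
if o:
    print(fit(o,BR,q))
```

```text
t 2.95 pos [500.  259.8 189.7] rot [-3.141 -0.     1.543] F [ 0.3 -0.  -0.9] M [-0.1    0.099 -0.009] open 0.996 grip 0.0 j6 0.39
turn [-0.01, -0.01, 0.38] shift m [-0.0023, 0.0006, 0.1227]
(array([501.07222547, 247.57485084,  -1.61390996]), np.float64(0.3268662095069885))
```

Descend astride the post and close.

>>> move_arm(plan=[[[0,0,0.4],[-0.002,0.0005,0.045],1],[[0,0,0.4],[-0.002,0.0005,0.09],1],[[0,0,0.4],[-0.002,0.0005,0.1227],1],[[0,0,0.4],[-0.002,0.0005,0.1227],1],[[0,0,0.4],[-0.002,0.0005,0.1227],-0.4]])

```text
t: 3.68
eef_pos: [500.9, 258.5, 68.4]
tcp_rot: [3.14, -0.001, 1.537]
ft_force: [0.2, -0.2, -0.4]
opening: 0.937
grip_force: 0.0
```

```bash
python3 g.py 500.5 257.5 67 1.536
```

```text
t 3.67 pos [500.9 258.5  68.4] rot [ 3.140e+00 -1.000e-03  1.537e+00] F [ 0.2 -0.2 -0.4] M [-0.136  0.036  0.015] open 0.937 grip 0.0 j6 0.39
turn [0.1, -0.04, 0.03] shift m [-0.001, -0.0003, 0.0014]
```

>>> move_arm(plan=[[[0,0,0],[0,0,0],-0.4],[[0,0,0],[0,0,0],-0.4],[[0,0,0],[0,0,0],-0.4],[[0,0,0],[0,0,0],-0.4]])

```text
t: 4.18
eef_pos: [500.6, 257.6, 67.1]
tcp_rot: [3.141, -0.0, 1.535]
ft_force: [-0.0, 1.0, 0.3]
opening: 0.528
grip_force: 0.0
```

Run:
```python
from g import *
s=st()
from look import *
overlay("pics/grasp.png",[(BR,[500.3,257.4,-1.606])],crops=(("scene",290,150),("top",150,160)))
```

```text
t 4.17 pos [500.6 257.6  67.1] rot [ 3.141 -0.     1.535] F [-0.   1.   0.3] M [-0.073  0.107 -0.03 ] open 0.528 grip 0.0 j6 0.39
```

View pics/grasp.png

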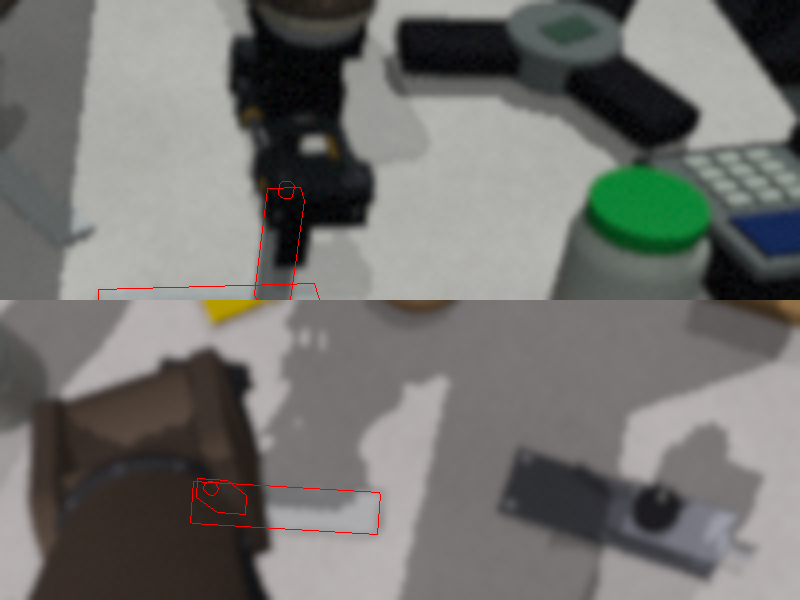

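The fingers stand astride the post (scene crop 285,240) and the foot still lies on the fitted outline. I'll close on it.

>>> move_arm(plan=[[[0,0,0],[0,0,0],-1],[[0,0,0],[0,0,0],-1],[[0,0,0],[0,0,0],-1],[[0,0,0],[0,0,0],-1],[[0,0,0],[0,0,0],-1]])

```text
t: 4.9
eef_pos: [500.4, 257.6, 66.7]
tcp_rot: [-3.141, 0.0, 1.535]
ft_force: [0.4, -0.5, -2.1]
opening: 0.167
grip_force: 30.0
```

```bash
python3 g.py
```

```text
t 4.9 pos [500.4 257.6  66.7] rot [-3.141  0.     1.535] F [ 0.4 -0.5 -2.1] M [-0.014  0.041  0.035] open 0.167 grip 30.0 j6 0.39
```

>>> move_arm(plan=[[[0,0,0],[0,0,0],-1],[[0,0,0],[0,0,0],-1]])

```text
t: 5.15
eef_pos: [500.5, 257.6, 66.8]
tcp_rot: [-3.141, 0.0, 1.535]
ft_force: [-0.5, -0.3, -2.4]
opening: 0.162
grip_force: 30.0
```

```bash
python3 g.py
```

```text
t 5.15 pos [500.5 257.6  66.8] rot [-3.141  0.     1.535] F [-0.5 -0.3 -2.4] M [0.03  0.064 0.011] open 0.162 grip 30.0 j6 0.39
```

>>> move_arm(plan=[[[0,0,0],[0,0,-0.015],-1],[[0,0,0],[0,0,-0.04],-1],[[0,0,0],[0,0,-0.04],-1]])

```text
t: 5.52
eef_pos: [501.5, 258.0, 109.1]
tcp_rot: [3.138, -0.002, 1.535]
ft_force: [0.1, 0.4, -2.9]
opening: 0.165
grip_force: 30.0
```

```bash
python3 g.py 559.9 115.5 106.8 1.276
```

```text
t 5.53 pos [501.5 258.  109.1] rot [ 3.138e+00 -2.000e-03  1.535e+00] F [ 0.1  0.4 -2.9] M [ 0.072  0.054 -0.014] open 0.165 grip 30.0 j6 0.39
turn [0.2, -0.12, 14.85] shift m [-0.1404, 0.0634, 0.0023]
```

>>> move_arm(plan=[[[0,0,3],[-0.028,0.013,0.0],-1],[[0,0,7],[-0.066,0.03,0.0],-1],[[0,0,12],[-0.11,0.05,0.0],-1],[[0,0,14.85],[-0.14,0.0634,0.0],-1],[[0,0,14.85],[-0.14,0.0634,0.0],-1]])

```text
t: 6.15
eef_pos: [559.4, 113.6, 106.4]
tcp_rot: [-3.141, 0.0, 1.273]
ft_force: [-0.5, -0.0, -3.7]
opening: 0.171
grip_force: 30.0
```

>>> move_arm(plan=[[[0,0,0],[0,0,0],-1],[[0,0,0],[0,0,0],-1]])

```text
t: 6.4
eef_pos: [558.5, 116.4, 106.8]
tcp_rot: [-3.141, 0.0, 1.278]
ft_force: [0.3, 0.8, -3.2]
opening: 0.163
grip_force: 30.0
```

Run:
```python
from g import *
s=st();delta(s,557.6,107.8,80,1.276)
from look import *
p=s["eef_pos"];q=[p[0],p[1],s["tcp_rot"][2]-np.pi,p[2]-66.8]
o=get("top","bracket",near=tuple(proj(eyes.read_camera("top"),place(np.array([[70.,0,5]]),q))[0]))
if o:print(fit([o],[BR[0]],q[:3],z=q[3]))
print(q)
overlay("pics/front.png",[(BR,q),(CL,[494.5,-99.8,-1.866])],crops=(("scene",180,160),("top",190,160)))
```

```text
t 6.4 pos [558.5 116.4 106.8] rot [-3.141  0.     1.278] F [ 0.3  0.8 -3.2] M [-0.025  0.067  0.003] open 0.163 grip 30.0 j6 0.38
turn [-0.02, 0.0, 0.09] shift m [-0.0085, 0.0017, 0.0268]
(array([562.58141523, 111.8955504 ,  -1.904139  ]), np.float64(0.6648239493370056))
[np.float64(558.4628199721234), np.float64(116.37136432755779), np.float64(-1.8639843086410117), np.float64(39.99373480392765)]
```

View pics/front.png

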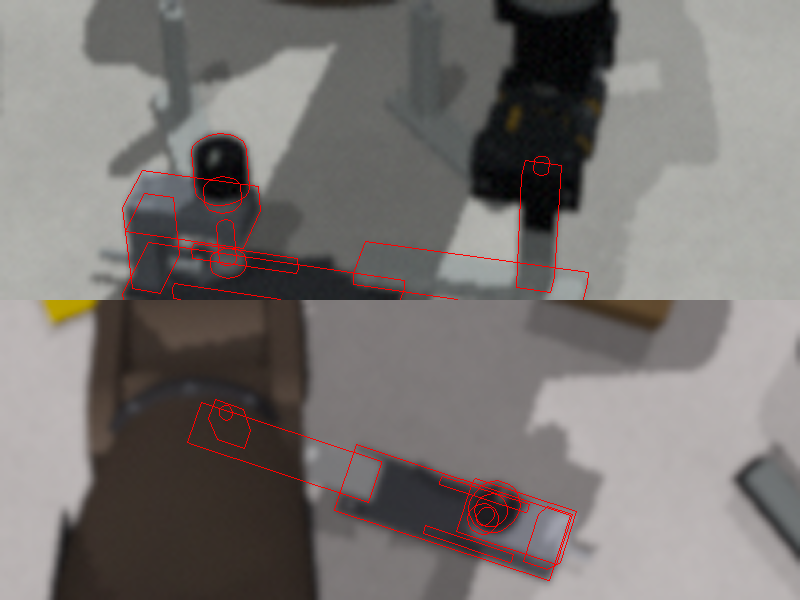

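The foot is level and its tip (top crop 378,480) lies over the bed, on the clamp's axis. Lower it onto the bed.

>>> move_arm(plan=[[[0,0,0.1],[-0.004,0.0009,0.013],-1],[[0,0,0.1],[-0.0085,0.0017,0.0268],-1],[[0,0,0.1],[-0.0085,0.0017,0.03],-1],[[0,0,0.1],[-0.0085,0.0017,0.03],-1]])

```text
t: 7.15
eef_pos: [558.0, 106.7, 76.4]
tcp_rot: [-3.141, 0.0, 1.274]
ft_force: [0.9, -0.1, -2.4]
opening: 0.167
grip_force: 30.0
```

>>> move_arm(plan=[[[0,0,0],[0,0,0.001],-1],[[0,0,0],[0,0,0.001],-1]])

```text
t: 7.4
eef_pos: [558.2, 106.9, 76.2]
tcp_rot: [3.141, -0.0, 1.274]
ft_force: [0.3, -0.0, -2.5]
opening: 0.169
grip_force: 30.0
```

```bash
python3 g.py 547.4 74.3 76 1.276
```

```text
t 7.4 pos [558.2 106.9  76.2] rot [ 3.141 -0.     1.274] F [ 0.3 -0.  -2.5] M [-0.028  0.058  0.006] open 0.169 grip 30.0 j6 0.37
turn [0.02, -0.01, -0.09] shift m [-0.0344, -0.0008, 0.0002]
```

>>> move_arm(plan=[[[0,0,0],[-0.007,-0.0002,0],-1],[[0,0,0],[-0.014,-0.0004,0],-1],[[0,0,0],[-0.021,-0.0006,0],-1],[[0,0,0],[-0.028,-0.0008,0],-1],[[0,0,0],[-0.0344,-0.0008,0],-1]])

```text
t: 8.02
eef_pos: [547.1, 73.6, 76.0]
tcp_rot: [-3.142, -0.0, 1.274]
ft_force: [0.4, 0.8, -3.6]
opening: 0.166
grip_force: 30.0
```

```bash
python3 g.py 538.6 45.6 76 1.276
```

```text
t 8.03 pos [547.1  73.6  76. ] rot [-3.142 -0.     1.274] F [ 0.4  0.8 -3.6] M [0.016 0.034 0.003] open 0.166 grip 30.0 j6 0.31
turn [-0.0, -0.0, -0.11] shift m [-0.0293, 0.0, -0.0]
```

>>> move_arm(plan=[[[0,0,-0.1],[-0.006,0,0],-1],[[0,0,-0.1],[-0.012,0,0],-1],[[0,0,-0.1],[-0.018,0,0],-1],[[0,0,-0.1],[-0.024,0,0],-1],[[0,0,-0.1],[-0.0293,0,0],-1]])

```text
t: 8.65
eef_pos: [538.6, 45.8, 75.9]
tcp_rot: [-3.142, -0.0, 1.276]
ft_force: [-0.3, -0.3, -3.2]
opening: 0.162
grip_force: 30.0
```

```bash
python3 g.py 528.7 12.8 76 1.276
```

```text
t 8.65 pos [538.6  45.8  75.9] rot [-3.142 -0.     1.276] F [-0.3 -0.3 -3.2] M [-0.01   0.027 -0.031] open 0.162 grip 30.0 j6 0.26
turn [-0.0, -0.0, 0.01] shift m [-0.0345, 0.0001, -0.0001]
```

>>> move_arm(plan=[[[0,0,0],[-0.006,0,0],-1],[[0,0,0],[-0.012,0,0],-1],[[0,0,0],[-0.018,0,0],-1],[[0,0,0],[-0.024,0,0],-1],[[0,0,0],[-0.029,0,0],-1]])

```text
t: 9.28
eef_pos: [530.2, 18.0, 76.0]
tcp_rot: [3.142, -0.0, 1.276]
ft_force: [-0.2, -0.6, -3.0]
opening: 0.171
grip_force: 30.0
```

Run:
```python
from g import *
s=st();delta(s,525.8,3.2,75,1.276)
```

```text
t 9.28 pos [530.2  18.   76. ] rot [ 3.142 -0.     1.276] F [-0.2 -0.6 -3. ] M [-0.016  0.062  0.033] open 0.171 grip 30.0 j6 0.2
turn [0.0, -0.01, 0.0] shift m [-0.0155, 0.0001, 0.0009]
```

>>> move_arm(plan=[[[0,0,0],[0,0,0.0006],-1],[[0,0,0],[0,0,0.0012],-1],[[0,0,0],[0,0,0.0012],-1]])

```text
t: 9.65
eef_pos: [530.3, 18.5, 74.8]
tcp_rot: [3.142, -0.0, 1.276]
ft_force: [-0.7, -1.0, -2.0]
opening: 0.168
grip_force: 30.0
```

```bash
python3 g.py
```

```text
t 9.65 pos [530.3  18.5  74.8] rot [ 3.142 -0.     1.276] F [-0.7 -1.  -2. ] M [-0.286  0.183  0.009] open 0.168 grip 30.0 j6 0.2
```

>>> move_arm(plan=[[[0,0,0],[-0.001,0,0],-1],[[0,0,0],[-0.002,0,0],-1],[[0,0,0],[-0.003,0,0],-1],[[0,0,0],[-0.004,0,0],-1],[[0,0,0],[-0.005,0,0],-1]])

```text
t: 10.28
eef_pos: [528.9, 13.6, 74.8]
tcp_rot: [3.141, -0.0, 1.276]
ft_force: [0.7, 1.5, -0.8]
opening: 0.166
grip_force: 30.0
```

```bash
python3 g.py
```

```text
t 10.28 pos [528.9  13.6  74.8] rot [ 3.141 -0.     1.276] F [ 0.7  1.5 -0.8] M [-0.013  0.065  0.022] open 0.166 grip 30.0 j6 0.2
```

>>> move_arm(plan=[[[0,0,0],[-0.0005,0,0],-1],[[0,0,0],[-0.001,0,0],-1],[[0,0,0],[-0.0015,0,0],-1],[[0,0,0],[-0.002,0,0],-1],[[0,0,0],[-0.0025,0,0],-1]])

```text
t: 10.9
eef_pos: [528.1, 11.2, 74.8]
tcp_rot: [3.141, -0.0, 1.276]
ft_force: [0.7, 1.9, -0.2]
opening: 0.17
grip_force: 30.0
```

```bash
python3 g.py
```

```text
t 10.9 pos [528.1  11.2  74.8] rot [ 3.141 -0.     1.276] F [ 0.7  1.9 -0.2] M [ 0.043 -0.011 -0.034] open 0.17 grip 30.0 j6 0.19
```

>>> move_arm(plan=[[[0,0,0],[-0.0005,0,0],-1],[[0,0,0],[-0.001,0,0],-1],[[0,0,0],[-0.0015,0,0],-1],[[0,0,0],[-0.002,0,0],-1],[[0,0,0],[-0.0025,0,0],-1]])

```text
t: 11.52
eef_pos: [527.4, 8.8, 74.8]
tcp_rot: [3.141, -0.0, 1.276]
ft_force: [1.0, 2.6, 0.3]
opening: 0.168
grip_force: 30.0
```

>>> move_arm(plan=[[[0,0,0],[-0.0004,0,0],-1],[[0,0,0],[-0.0008,0,0],-1],[[0,0,0],[-0.0012,0,0],-1],[[0,0,0],[-0.0016,0,0],-1],[[0,0,0],[-0.002,0,0],-1]])

```text
t: 12.15
eef_pos: [526.8, 6.9, 74.7]
tcp_rot: [3.142, -0.0, 1.276]
ft_force: [0.9, 2.2, 1.2]
opening: 0.166
grip_force: 30.0
```

>>> move_arm(plan=[[[0,0,0],[-0.0004,0,-0.0002],-1],[[0,0,0],[-0.0008,0,-0.0004],-1],[[0,0,0],[-0.0012,0,-0.0004],-1],[[0,0,0],[-0.0018,0,-0.0004],-1],[[0,0,0],[-0.0024,0,-0.0004],-1]])

```text
t: 12.78
eef_pos: [526.0, 4.6, 75.0]
tcp_rot: [-3.141, -0.0, 1.276]
ft_force: [0.5, 0.1, -3.4]
opening: 0.169
grip_force: 30.0
```

>>> move_arm(plan=[[[0,0,0],[-0.0005,0,0],-1],[[0,0,0],[-0.001,0,0],-1],[[0,0,0],[-0.0015,0,0],-1],[[0,0,0],[-0.002,0,0],-1],[[0,0,0],[-0.0025,0,0],-1]])

```text
t: 13.4
eef_pos: [525.4, 2.2, 75.1]
tcp_rot: [3.142, -0.0, 1.276]
ft_force: [-0.3, -0.8, -2.5]
opening: 0.169
grip_force: 30.0
```

>>> move_arm(plan=[[[0,0,0],[-0.0005,0,0],-1],[[0,0,0],[-0.001,0,0],-1],[[0,0,0],[-0.0015,0,0],-1],[[0,0,0],[-0.002,0,0],-1],[[0,0,0],[-0.0025,0,0],-1]])

```text
t: 14.02
eef_pos: [524.7, -0.0, 75.2]
tcp_rot: [3.141, -0.0, 1.276]
ft_force: [0.4, 1.0, -2.4]
opening: 0.171
grip_force: 30.0
```

>>> move_arm(plan=[[[0,0,0],[-0.0004,0,0],-1],[[0,0,0],[-0.0008,0,0],-1],[[0,0,0],[-0.0012,0,0],-1],[[0,0,0],[-0.0016,0,0],-1],[[0,0,0],[-0.002,0,0],-1]])

```text
t: 14.65
eef_pos: [524.3, -1.7, 75.3]
tcp_rot: [3.141, -0.001, 1.276]
ft_force: [2.3, 8.0, -1.2]
opening: 0.169
grip_force: 30.0
```

```bash
python3 g.py
```

```text
t 14.65 pos [524.3  -1.7  75.3] rot [ 3.141e+00 -1.000e-03  1.276e+00] F [ 2.3  8.  -1.2] M [ 1.615 -0.354 -0.106] open 0.169 grip 30.0 j6 0.16
```

>>> move_arm(plan=[[[0,0,0],[0,0,0],-1],[[0,0,0],[0,0,0],-1],[[0,0,0],[0,0,0],-1]])

```text
t: 15.02
eef_pos: [524.3, -1.7, 75.3]
tcp_rot: [3.141, -0.001, 1.276]
ft_force: [1.7, 6.0, -1.5]
opening: 0.166
grip_force: 30.0
```

```bash
python3 g.py
```

```text
t 15.03 pos [524.3  -1.7  75.3] rot [ 3.141e+00 -1.000e-03  1.276e+00] F [ 1.7  6.  -1.5] M [ 1.508 -0.27  -0.109] open 0.166 grip 30.0 j6 0.16
```

>>> move_arm(plan=[[[0,0,0],[-0.0001,0,0],-1],[[0,0,0],[-0.0002,0,0.0002],-1],[[0,0,0],[-0.0002,0,0.0004],-1],[[0,0,0],[-0.0002,0,0.0004],-1]])

```text
t: 15.52
eef_pos: [524.3, -1.8, 75.0]
tcp_rot: [3.141, -0.001, 1.276]
ft_force: [2.1, 7.6, 0.6]
opening: 0.166
grip_force: 30.0
```

```bash
python3 g.py
```

```text
t 15.53 pos [524.3  -1.8  75. ] rot [ 3.141e+00 -1.000e-03  1.276e+00] F [2.1 7.6 0.6] M [ 1.468 -0.187 -0.161] open 0.166 grip 30.0 j6 0.16
```

Pressing at 7.5–8 N, steady. Release now, then rise.

>>> move_arm(plan=[[[0,0,0],[0,0,0],-0.2],[[0,0,0],[0,0,0],-0.2],[[0,0,0],[0,0,0],-0.2],[[0,0,0],[0,0,0],-0.2],[[0,0,0],[0,0,0],-0.2]])

```text
t: 16.15
eef_pos: [524.0, -2.3, 74.7]
tcp_rot: [3.142, -0.0, 1.276]
ft_force: [-0.8, -0.4, 0.2]
opening: 0.398
grip_force: 0.0
```

```bash
python3 g.py
```

```text
t 16.15 pos [524.   -2.3  74.7] rot [ 3.142 -0.     1.276] F [-0.8 -0.4  0.2] M [-0.066  0.068  0.003] open 0.398 grip 0.0 j6 0.16
```

>>> move_arm(plan=[[[0,0,0],[0,0,-0.02],-0.2],[[0,0,0],[0,0,-0.055],-0.2],[[0,0,0],[0,0,-0.09],-0.2],[[0,0,0],[0,0,-0.09],0.3]])

```text
t: 16.65
eef_pos: [525.0, -2.4, 166.9]
tcp_rot: [3.137, -0.001, 1.276]
ft_force: [-0.3, 0.2, -0.5]
opening: 0.46
grip_force: 0.0
```

```bash
python3 g.py 494.5 -99.8 165 3.66
```

```text
t 16.65 pos [525.   -2.4 166.9] rot [ 3.137e+00 -1.000e-03  1.276e+00] F [-0.3  0.2 -0.5] M [-0.066  0.08  -0.021] open 0.46 grip 0.0 j6 0.16
turn [0.17, 0.28, -136.58] shift m [-0.1021, -0.0009, 0.0018]
```

>>> move_arm(plan=[[[0,0,-10],[-0.03,0,0],0.3],[[0,0,-20],[-0.06,0,0],0.3],[[0,0,-30],[-0.1021,-0.0009,0],0.3],[[0,0,-40],[-0.1021,-0.0009,0],0.3],[[0,0,-50],[-0.1021,-0.0009,0],0.3]])

```text
t: 17.27
eef_pos: [492.9, -100.2, 163.7]
tcp_rot: [-3.141, -0.001, 2.153]
ft_force: [-0.2, -0.1, 0.9]
opening: 0.653
grip_force: 0.0
```

>>> move_arm(plan=[[[0,0,-10],[0,0,0],0.3],[[0,0,-20],[0,0,0],0.3],[[0,0,-30],[0,0,0],0.3],[[0,0,-40],[0,0,0],0.3],[[0,0,-50],[0,0,0],0.3]])

```text
t: 17.9
eef_pos: [493.1, -99.6, 163.6]
tcp_rot: [3.141, -0.002, 3.027]
ft_force: [0.2, 0.4, -0.1]
opening: 0.646
grip_force: 0.0
```

>>> move_arm(plan=[[[0,0,-10],[0,0,0],0.3],[[0,0,-20],[0,0,0],0.3],[[0,0,-30],[0,0,0],0.3],[[0,0,-36],[0,0,0],0.3],[[0,0,-36],[0,0,0],0.3]])

```text
t: 18.52
eef_pos: [493.1, -99.6, 163.9]
tcp_rot: [3.141, -0.001, -2.634]
ft_force: [0.3, -0.1, 0.2]
opening: 0.653
grip_force: 0.0
```

Run:
```python
from g import *
s=st();delta(s,494.0,-100,98,3.66)
from look import *
k=get("scene","knob",near=(233,203))
if k:print("knob",fit([k],KN,[493,-100,0])[0])
q=[524.0,-2.1,-1.866,8]
overlay("pics/rel.png",[(BR,q),(CL,[494.5,-99.8,-1.866])],crops=(("scene",180,150),("top",200,160)))
```

```text
t 18.52 pos [493.1 -99.6 163.9] rot [ 3.141e+00 -1.000e-03 -2.634e+00] F [ 0.3 -0.1  0.2] M [ 0.019 -0.039 -0.021] open 0.653 grip 0.0 j6 -2.41
turn [0.06, -0.05, -0.63] shift m [-0.0006, -0.0008, 0.0659]
knob [ 4.90946410e+02 -1.01274813e+02  1.05407783e-02]
```

View pics/rel.png

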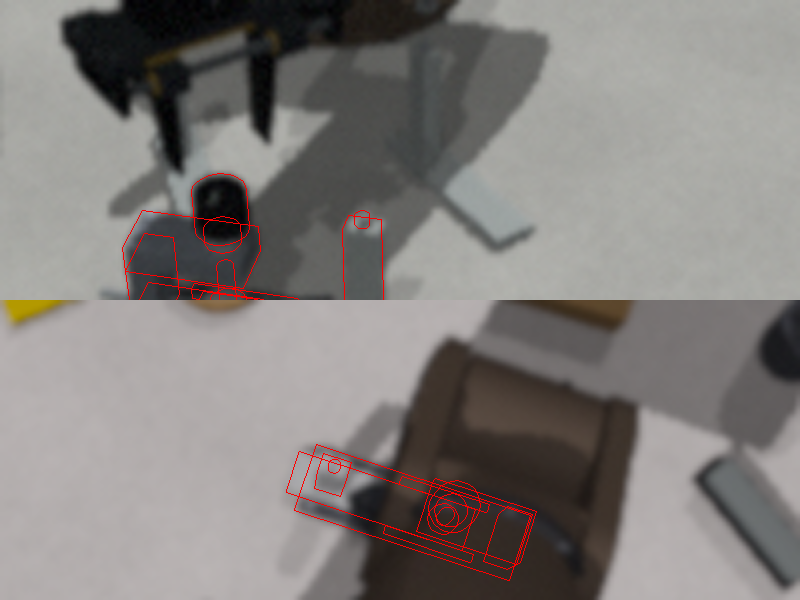

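The bracket stands where it was left (scene crop 362,220) and the fingers straddle the knob's axis. Lower and grip the knob.

>>> move_arm(plan=[[[0,0,0],[-0.0004,-0.0005,0.025],0.3],[[0,0,0],[-0.0004,-0.0005,0.05],0.3],[[0,0,0],[-0.0004,-0.0005,0.066],0.3],[[0,0,0],[-0.0004,-0.0005,0.066],0.3],[[0,0,0],[-0.0004,-0.0005,0.066],-0.05]])

```text
t: 19.35
eef_pos: [494.3, -100.0, 99.2]
tcp_rot: [-3.141, 0.0, -2.634]
ft_force: [0.7, 0.1, 0.3]
opening: 0.593
grip_force: 0.0
```

```bash
python3 g.py
```

```text
t 19.35 pos [ 494.3 -100.    99.2] rot [-3.141  0.    -2.634] F [0.7 0.1 0.3] M [ 0.123 -0.009  0.025] open 0.593 grip 0.0 j6 -2.41
```

>>> move_arm(plan=[[[0,0,0],[0,0,0],-1],[[0,0,0],[0,0,0],-1],[[0,0,0],[0,0,0],-1]])

```text
t: 19.73
eef_pos: [494.3, -100.0, 99.2]
tcp_rot: [-3.141, 0.001, -2.634]
ft_force: [-0.2, 0.2, 4.7]
opening: 0.393
grip_force: 30.0
```

```bash
python3 g.py
```

```text
t 19.73 pos [ 494.3 -100.    99.2] rot [-3.141e+00  1.000e-03 -2.634e+00] F [-0.2  0.2  4.7] M [-0.04   0.191 -0.017] open 0.393 grip 30.0 j6 -2.41
```

>>> move_arm(plan=[[[0,0,8],[0,0,0],-1],[[0,0,16],[0,0,0],-1],[[0,0,24],[0,0,0],-1],[[0,0,32],[0,0,0],-1],[[0,0,40],[0,0,0],-1]])

```text
t: 20.35
eef_pos: [494.6, -101.4, 99.2]
tcp_rot: [-3.14, 0.002, 2.948]
ft_force: [-2.5, -14.1, 2.1]
opening: 0.392
grip_force: 30.0
```

```bash
python3 g.py
```

```text
t 20.35 pos [ 494.6 -101.4   99.2] rot [-3.140e+00  2.000e-03  2.948e+00] F [ -2.5 -14.1   2.1] M [-2.627  0.383  0.068] open 0.392 grip 30.0 j6 -1.71
```

>>> move_arm(plan=[[[0,0,6],[0,0,0],-1],[[0,0,12],[0,0,0],-1],[[0,0,18],[0,0,0],-1],[[0,0,24],[0,0,0],-1],[[0,0,30],[0,0,0],-1]])

```text
t: 20.98
eef_pos: [494.1, -102.3, 99.2]
tcp_rot: [-3.139, 0.003, 2.426]
ft_force: [-7.3, -21.1, 4.5]
opening: 0.393
grip_force: 30.0
```

```bash
python3 g.py
```

```text
t 20.98 pos [ 494.1 -102.3   99.2] rot [-3.139e+00  3.000e-03  2.426e+00] F [ -7.3 -21.1   4.5] M [-4.238  1.399  0.136] open 0.393 grip 30.0 j6 -1.18
```

The lateral force shows the knob's axis about 3.5 mm off along tool x, at about (491.2, -101.7), which agrees with the scene-camera fit. I'll open, recentre and regrip.

>>> move_arm(plan=[[[0,0,0],[-0.001,-0.0015,0],-1],[[0,0,0],[-0.002,-0.003,0],-1],[[0,0,0],[-0.002,-0.003,0],-1]])

```text
t: 21.35
eef_pos: [494.0, -103.0, 99.2]
tcp_rot: [3.14, 0.0, 2.428]
ft_force: [1.6, 5.0, 6.2]
opening: 0.397
grip_force: 30.0
```

```bash
python3 g.py
```

```text
t 21.35 pos [ 494.  -103.    99.2] rot [3.14  0.    2.428] F [1.6 5.  6.2] M [ 0.939 -0.286 -0.036] open 0.397 grip 30.0 j6 -1.2
```

>>> move_arm(plan=[[[0,0,0],[0.0,0.0,0],0.0],[[0,0,0],[0,0,0],0.0],[[0,0,0],[0.0025,0,0],0.0],[[0,0,0],[0.0025,0,0],0.0]])

```text
t: 21.85
eef_pos: [491.5, -101.8, 98.7]
tcp_rot: [-3.142, -0.0, 2.428]
ft_force: [0.0, 0.4, 0.1]
opening: 0.5
grip_force: 0.0
```

```bash
python3 g.py 492.1 -101.2 97.5 2.428
```

```text
t 21.85 pos [ 491.5 -101.8   98.7] rot [-3.142 -0.     2.428] F [0.  0.4 0.1] M [-0.007  0.006  0.004] open 0.5 grip 0.0 j6 -1.19
turn [-0.0, -0.02, -0.0] shift m [-0.0001, 0.0008, 0.0012]
```

>>> move_arm(plan=[[[0,0,0],[0,0.0008,0.0],0.0],[[0,0,0],[0,0.0008,0],-1],[[0,0,0],[0,0.0008,0],-1],[[0,0,0],[0,0.0008,0],-1]])

```text
t: 22.35
eef_pos: [492.3, -101.3, 98.7]
tcp_rot: [3.142, 0.0, 2.428]
ft_force: [-0.6, -1.4, 0.7]
opening: 0.395
grip_force: 30.0
```

```bash
python3 g.py
```

```text
t 22.35 pos [ 492.3 -101.3   98.7] rot [3.142 0.    2.428] F [-0.6 -1.4  0.7] M [-0.147 -0.053 -0.007] open 0.395 grip 30.0 j6 -1.19
```

>>> move_arm(plan=[[[0,0,5],[0,0,0],-1],[[0,0,10],[0,0,0],-1],[[0,0,15],[0,0,0],-1],[[0,0,20],[0,0,0],-1]])

```text
t: 22.85
eef_pos: [492.2, -101.3, 98.7]
tcp_rot: [-3.142, -0.0, 2.076]
ft_force: [-0.2, -0.5, -0.1]
opening: 0.395
grip_force: 30.0
```

```bash
python3 g.py
```

```text
t 22.85 pos [ 492.2 -101.3   98.7] rot [-3.142 -0.     2.076] F [-0.2 -0.5 -0.1] M [-0.147  0.111  0.045] open 0.395 grip 30.0 j6 -0.84
```

>>> move_arm(plan=[[[0,0,5],[0,0,0],-1],[[0,0,10],[0,0,0],-1]])

```text
t: 23.1
eef_pos: [492.2, -101.4, 98.7]
tcp_rot: [-3.142, 0.0, 1.902]
ft_force: [-0.8, -0.4, -0.0]
opening: 0.397
grip_force: 30.0
```

```bash
python3 g.py
```

```text
t 23.1 pos [ 492.2 -101.4   98.7] rot [-3.142  0.     1.902] F [-0.8 -0.4 -0. ] M [-0.21   0.167  0.039] open 0.397 grip 30.0 j6 -0.67
```

>>> move_arm(plan=[[[0,0,5],[0,0,0],-1],[[0,0,10],[0,0,0],-1]])

```text
t: 23.35
eef_pos: [492.2, -101.4, 98.7]
tcp_rot: [-3.142, 0.0, 1.727]
ft_force: [-1.2, -1.5, 0.3]
opening: 0.394
grip_force: 30.0
```

```bash
python3 g.py
```

```text
t 23.35 pos [ 492.2 -101.4   98.7] rot [-3.142  0.     1.727] F [-1.2 -1.5  0.3] M [-0.237  0.115  0.009] open 0.394 grip 30.0 j6 -0.49
```

>>> move_arm(plan=[[[0,0,5],[0,0,0],-1],[[0,0,10],[0,0,0],-1]])

```text
t: 23.6
eef_pos: [492.2, -101.3, 98.7]
tcp_rot: [-3.141, 0.0, 1.553]
ft_force: [-0.6, -2.0, 0.2]
opening: 0.395
grip_force: 30.0
```

```bash
python3 g.py
```

```text
t 23.6 pos [ 492.2 -101.3   98.7] rot [-3.141  0.     1.553] F [-0.6 -2.   0.2] M [-0.326  0.151  0.089] open 0.395 grip 30.0 j6 -0.32
```

>>> move_arm(plan=[[[0,0,5],[0,0,0],-1],[[0,0,10],[0,0,0],-1]])

```text
t: 23.85
eef_pos: [492.2, -101.3, 98.7]
tcp_rot: [-3.141, 0.0, 1.378]
ft_force: [-1.9, -1.5, 0.7]
opening: 0.391
grip_force: 30.0
```

```bash
python3 g.py
```

```text
t 23.85 pos [ 492.2 -101.3   98.7] rot [-3.141  0.     1.378] F [-1.9 -1.5  0.7] M [-0.289  0.173  0.054] open 0.391 grip 30.0 j6 -0.14
```

>>> move_arm(plan=[[[0,0,5],[0,0,0],-1],[[0,0,10],[0,0,0],-1]])

```text
t: 24.1
eef_pos: [492.2, -101.3, 98.7]
tcp_rot: [-3.141, 0.0, 1.204]
ft_force: [-1.4, -1.3, 0.5]
opening: 0.396
grip_force: 30.0
```

```bash
python3 g.py
```

```text
t 24.1 pos [ 492.2 -101.3   98.7] rot [-3.141  0.     1.204] F [-1.4 -1.3  0.5] M [-0.296  0.211  0.093] open 0.396 grip 30.0 j6 0.03
```

>>> move_arm(plan=[[[0,0,5],[0,0,0],-1]])

```text
t: 24.22
eef_pos: [492.1, -101.3, 98.7]
tcp_rot: [-3.141, 0.0, 1.116]
ft_force: [-0.8, -0.0, 0.3]
opening: 0.396
grip_force: 30.0
```

```bash
python3 g.py
```

```text
t 24.23 pos [ 492.1 -101.3   98.7] rot [-3.141  0.     1.116] F [-0.8 -0.   0.3] M [-0.298  0.232  0.092] open 0.396 grip 30.0 j6 0.12
```

>>> move_arm(plan=[[[0,0,5],[0,0,0],-1]])

```text
t: 24.35
eef_pos: [492.1, -101.3, 98.7]
tcp_rot: [-3.141, 0.0, 1.029]
ft_force: [-1.4, -1.4, 0.5]
opening: 0.396
grip_force: 30.0
```

```bash
python3 g.py
```

```text
t 24.35 pos [ 492.1 -101.3   98.7] rot [-3.141  0.     1.029] F [-1.4 -1.4  0.5] M [-0.303  0.278  0.137] open 0.396 grip 30.0 j6 0.21
```

>>> move_arm(plan=[[[0,0,5],[0,0,0],-1]])

```text
t: 24.48
eef_pos: [492.1, -101.3, 98.7]
tcp_rot: [-3.141, 0.0, 0.942]
ft_force: [-1.2, -0.8, -0.3]
opening: 0.39
grip_force: 30.0
```

```bash
python3 g.py
```

```text
t 24.48 pos [ 492.1 -101.3   98.7] rot [-3.141  0.     0.942] F [-1.2 -0.8 -0.3] M [-0.304  0.257  0.201] open 0.39 grip 30.0 j6 0.29
```

>>> move_arm(plan=[[[0,0,5],[0,0,0],-1]])

```text
t: 24.6
eef_pos: [492.1, -101.3, 98.7]
tcp_rot: [-3.141, 0.0, 0.855]
ft_force: [-0.9, -0.3, 0.8]
opening: 0.396
grip_force: 30.0
```

```bash
python3 g.py
```

```text
t 24.6 pos [ 492.1 -101.3   98.7] rot [-3.141  0.     0.855] F [-0.9 -0.3  0.8] M [-0.303  0.284  0.155] open 0.396 grip 30.0 j6 0.38
```

Torque has risen to about 0.15 N m, so it is slipping. Another 45° gives two full clicks or so.

>>> move_arm(plan=[[[0,0,5],[0,0,0],-1],[[0,0,10],[0,0,0],-1],[[0,0,15],[0,0,0],-1]])

```text
t: 24.98
eef_pos: [492.1, -101.3, 98.7]
tcp_rot: [-3.141, 0.0, 0.593]
ft_force: [-1.5, -0.6, 0.9]
opening: 0.397
grip_force: 30.0
```

```bash
python3 g.py
```

```text
t 24.98 pos [ 492.1 -101.3   98.7] rot [-3.141  0.     0.593] F [-1.5 -0.6  0.9] M [-0.269  0.301  0.189] open 0.397 grip 30.0 j6 0.64
```

>>> move_arm(plan=[[[0,0,5],[0,0,0],-1],[[0,0,10],[0,0,0],-1],[[0,0,15],[0,0,0],-1]])

```text
t: 25.35
eef_pos: [492.1, -101.3, 98.7]
tcp_rot: [-3.141, 0.0, 0.331]
ft_force: [-2.0, -0.4, 1.3]
opening: 0.396
grip_force: 30.0
```

```bash
python3 g.py
```

```text
t 25.35 pos [ 492.1 -101.3   98.7] rot [-3.141  0.     0.331] F [-2.  -0.4  1.3] M [-0.215  0.35   0.168] open 0.396 grip 30.0 j6 0.91
```

>>> move_arm(plan=[[[0,0,5],[0,0,0],-1],[[0,0,10],[0,0,0],-1],[[0,0,15],[0,0,0],-1],[[0,0,15],[0,0,0],-1]])

```text
t: 25.85
eef_pos: [492.1, -101.3, 98.7]
tcp_rot: [-3.141, 0.0, 0.072]
ft_force: [-1.5, 0.0, 1.4]
opening: 0.398
grip_force: 30.0
```

```bash
python3 g.py
```

```text
t 25.85 pos [ 492.1 -101.3   98.7] rot [-3.141  0.     0.072] F [-1.5  0.   1.4] M [-0.22   0.484 -0.01 ] open 0.398 grip 30.0 j6 1.16
```

The torque held flat at about 0.17 from 155° to 200°, so the collar slipped through roughly two clicks. Release, rise and look.

>>> move_arm(plan=[[[0,0,0],[0,0,0],0.0],[[0,0,0],[0,0,0],0.0],[[0,0,0],[0,0,0],0.0],[[0,0,0],[0,0,-0.03],0.0],[[0,0,0],[0,0,-0.08],0.0]])

```text
t: 26.48
eef_pos: [491.7, -101.1, 178.6]
tcp_rot: [-3.14, 0.003, 0.072]
ft_force: [0.0, -1.1, 0.4]
opening: 0.501
grip_force: 0.0
```

>>> move_arm(plan=[[[0,0,0],[0,0,-0.06],0],[[0,0,0],[0.0,-0.06,-0.1],0],[[0,0,0],[0.0,-0.12,-0.1],0],[[0,0,0],[0.0,-0.18,-0.1],0],[[0,0,0],[0,-0.24,-0.1],0]])

```text
t: 27.1
eef_pos: [474.7, 139.3, 279.1]
tcp_rot: [-3.141, -0.001, 0.072]
ft_force: [1.7, -0.0, -0.4]
opening: 0.498
grip_force: 0.0
```

Run:
```python
from g import *
s=st()
from look import *
q0=[523.8,-2.3,-1.866]
ob=[]
for n in("scene","top"):
    c=proj(eyes.read_camera(n),place(np.array([[0.,0,60]]),q0+[8]))[0]
    g=get(n,"bracket",near=tuple(c))
    print(n,c.round(),g is not None)
q=q0+[8]
overlay("pics/end.png",[(BR,q)],crops=(("scene",190,150),("top",240,150)),w=140,h=75)
```

```text
t 27.1 pos [474.7 139.3 279.1] rot [-3.141e+00 -1.000e-03  7.200e-02] F [ 1.7 -0.  -0.4] M [-0.114  0.192  0.033] open 0.498 grip 0.0 j6 1.65
scene [270. 219.] True
top [283. 203.] True
```

View pics/end.png

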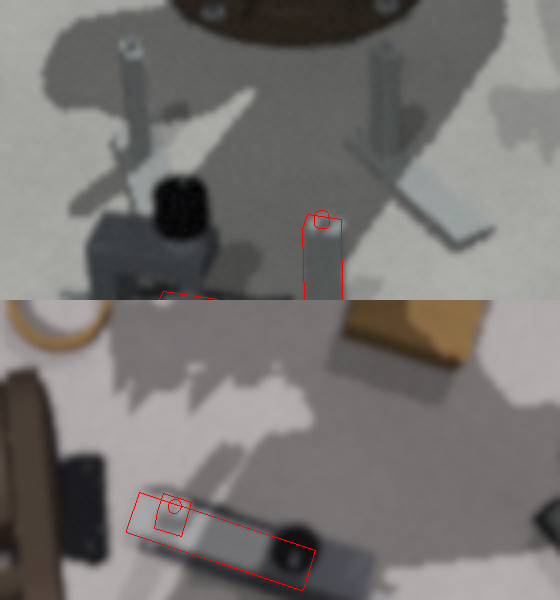

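The bracket lies on its expected outline in the channel (top crop 175,510), level and under the pad. The knob is clear and the arm touches nothing. Handing in.

```bash
python3 -c "
from cell import env
print(env.job_done())"
```

```text
the job is handed in; nothing more can be done
None
```

The job is handed in, with no verdict returned: the bracket's foot was pressed against the stop at about 8 N and released, then the knob was turned until it slipped for an estimated two clicks (judged from wrist torque); I didn't re-check stop contact after release.

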